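# Unbolt and open the second door of a distribution cabinet

### The job

One door of the small grey electrical cabinet already stands open; the other, on the right as the robot sees it, is still held shut by the bolt at the top of its free edge. Slide the bolt's thumb tab all the way down so the bolt leaves its keeper, then swing that right-hand door wide open, roughly square to the cabinet, and leave it standing so with the bolt still withdrawn.

Things in the scene. Friction and masses are not known exactly. Their poses are not given: they have to be found in the camera images.
- cabinet: Grey electrical cabinet fixed on the bench, 240 mm wide (y), 140 high. Origin: middle of its underside; x to its back, y to its left, z up; doors face -x. Door faces at x = -45 mm, door tops at z = 127 under a head rail. The right (passive) door, 113 mm wide, hinges on a vertical axis at x = -39, y = -116; free edge at y = -2. The left door is already swung well out to the left.
- passive_leaf (a joint): Angle of the right-hand door in rad: 0 closed, growing as its free edge swings out towards the robot (anticlockwise from above), end stop 1.95. It turns easily (about 2 N at the pull) and stays where it is left. It cannot open while the bolt is engaged.
- passive_pull (a point): Grip point on the right door's pull, a vertical steel bar 10 mm thick; on its axis, 112 mm high, 14 mm below its top end, 40 mm in front of the door's face. Posts join the bar at heights 66 and 84. Moves with the door: x axis into the door, y from hinge to free edge; the hinge axis is at x = +46, y = -42 mm from here. The left door has the same pull.
- bolt_tab (a point): Point to press, on top of the bolt's thumb tab: a plain steel tab 18 mm wide, 8 thick, standing 50 mm out from the right door's face near its free edge (97 mm from the hinge). The point is 40 mm out from the face, 118 mm high when bolted. Keeper and guides above and behind it stand 13 mm out from the face. Axes as for the pull.
- bolt (a joint): Travel of the bolt in m: 0 fully up in its keeper, 0.020 fully withdrawn at its lower stop; starts within 2 mm of fully up. The tab moves straight down with it against about 3 N of friction and stays where it is left. It clears the keeper after about 10 mm.

How it is judged:
On the way:
1. the bolt is withdrawn while the door is still shut (value of joint bolt above 0.014 m and value of joint passive_leaf below 0.1 rad), for 0.2 s.
At the end, for the whole second after the job is handed in: The right-hand door stands open by more than 1.2 rad (69 degrees), at rest (slower than 0.05 rad/s), and the bolt is still withdrawn by more than 14 of its 20 mm (value of joint passive_leaf above 1.2 rad and value of joint bolt above 0.014 m and velocity of joint passive_leaf between -0.05 and 0.05 rad/s); the robot touches nothing.
It also fails if it takes over 45 s, if anything falls off the work surface, if the arm or the gripper's body presses on something with over 40 N, if the wrist force passes 120 N, or if a joint passes its speed limit or range.

### The arm

A 6-joint arm with a two-finger parallel gripper is mounted at the origin on a cart in front of the work surface, level with it; the furniture and walls round the work are solid. World frame = base frame: x ahead of the robot, y to its left, z up, the work surface at z = 0. Lengths are in m, angles in rad, forces in N, time in s.
With the tool pointing down it reaches from about 0.375 to 0.825 m from the base axis. Payload 5.5 kg.
Tool frame: the origin (TCP) lies midway between the tips of the shut fingers; the grasp point (between the pads) lies 19 mm behind it; z points along the fingers, y is the line along which they close (so a half turn about z gives the same grasp; the last joint's range is limited). The gripper opens to 85 mm and grips with 20 to 120 N. Pads are 22 mm wide; open, the fingers measure 114 mm over their backs; the gripper's body (76 mm by 85 mm) begins 54 mm behind the grasp point. The pads swing forward as they close: fully open they stand 13 mm farther back than shut.
Start: joints at [-1.288, 0.314, -0.047, 1.21, 0, 1.571], TCP at [0.167, -0.576, 0.231] pointing down, gripper open.
Joint ranges: [-2.67, 2.67], [-0.69, 1.73], [-1.03, 1.25], [-2.08, 2.16], [-1.42, 1.45], [-3.14, 3.14]. Speed limits (rad/s): [2.39, 2.39, 3.01, 3.14, 3.14, 3.14].

### API

Orientations are given as a unit quaternion [w, x, y, z].
In Python, from rig import monitor, optics, robot gives the robot as it stands.
- The arm moves only by the tool apply_moves, never from a script. Its argument "increments" is a list of rows, each a list of 3 entries, a list of its own where there are three numbers: the closure in counts, from 0 (fully open) to 255 (shut), then the shift along the world's x, y, z in mm, then the turn about the world's z in degrees. In form: [[gripper, [dx, dy, dz], spin], ...]. A call has 1 to 8 rows; each row shifts and turns the commanded pose from where the row before left it; what a row does not reach is not made up. A row lasts 1/8 s, in which the tool goes at most 62.5 mm and 10.7 degrees, less where a joint would pass 70% of its speed; a pose out of reach is approached as far as the arm can. A call with a gripper value outside its range is refused whole. The fingers move at their own pace and stop on an object; "newtons" is the grip in N (left out, the last holds). Time passes only in rows, so rows that do not move let the fingers close. It gives the time, the measured TCP pose, the force, the opening and the grip force at its end, in the units of the state.
- monitor.observe(): the state, without advancing time (a new reading comes with each control period).
- optics.grab_frame(name): name is "scene" or "top" or "wrist"; returns the picture (384x512x3 uint8, red, green, blue); there is no depth.
- optics.camera_model(name): a dict with "fx", "fy", "cx", "cy" (pixels), "world_to_cam" (4x4, takes a point from world to camera coordinates). Camera axes: x right, y up, looking along -z (the intrinsics and any distortion apply to the point x, -y, -z); pixel columns grow to the right and rows downward; lengths in m; the calibration is good to about 2 mm. A picture is of the moment at which its call begins: read the wrist's pose just before it. camera_model takes no time and is no camera call; for the wrist camera it gives the pose at the moment of the call.
- robot.job_done(): hands the job in; it is judged then, once.
The state is a dict: "t": time; "q": joint angles; "dq": joint speeds; "joint_torque": joint torques, N m; "tcp_pos": TCP position; "eef_rot": TCP orientation; "contact_force": force on the tool from outside, world axes, zero at the start; "ft_torque": the same for the moment, N m; "finger_gap": finger opening in m; "grasp_force": force on a finger pad.
Only numpy, scipy, OpenCV 4.12 (cv2) and the standard library are available. Lean on these libraries where they do the work, as an engineer would, in place of code of your own. Each camera call takes 0.05 s, during which the arm holds its last target. There are 200 camera calls.

## Working session

There is one attempt and no reset: what is moved stays moved. The work goes in short steps, Python scripts to look and compute and a tool call to move; the robot and the scene stay as the last step left them, time stands still between calls to the robot, and variables do not carry over. Pictures are saved under pics/ and viewed, at most 10 in all, crops included, and the job is handed in when it is done.

Besides the shell and the picture viewer there is one more tool, called after "Request:" in YAML: its name, and indented under it one key for each argument. apply_moves: Moves the arm, as the interface text tells. Its arguments: {"type":"object","properties":{"increments":{"type":"array","items":{"type":"array"}},"newtons":{"type":"number"}},"required":["increments"]}

```bash
mkdir -p pics; python3 - <<'E'
from rig import monitor, optics, robot
import cv2,numpy as np
s=monitor.observe();print(s['t'],s['tcp_pos'],s['eef_rot'],s['finger_gap'])
for n in("scene","top"):
    f=optics.grab_frame(n);cv2.imwrite(f"pics/{n}0.png",f[:,:,::-1]);m=optics.camera_model(n);print(n,{k:np.round(v,4).tolist() if not isinstance(v,str) else v for k,v in m.items()})
E
```

```text
0.0 [ 0.16726045 -0.57559498  0.23041846] [-8.60824756e-04  9.90017905e-01  1.40938960e-01 -1.26297686e-04] 0.08561615004025483
scene {'fx': 377.0736, 'fy': 377.0736, 'cx': 265.19, 'cy': 192.6618, 'world_to_cam': [[-0.4313, -0.9022, -0.0032, 0.1137], [0.437, -0.212, 0.8741, -0.3523], [-0.7893, 0.3756, 0.4857, -0.4209], [0.0, 0.0, 0.0, 1.0]]}
top {'fx': 386.4777, 'fy': 386.4777, 'cx': 255.194, 'cy': 191.9461, 'world_to_cam': [[0.4405, -0.8977, 0.0074, -0.384], [0.7052, 0.3511, 0.6159, -0.3834], [-0.5555, -0.2661, 0.7878, -0.6683], [0.0, 0.0, 0.0, 1.0]]}
```

View pics/scene0.png

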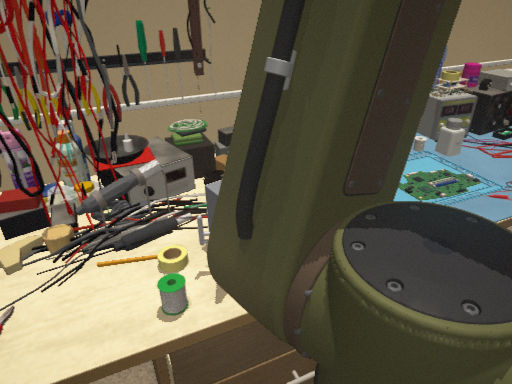

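View pics/top0.png

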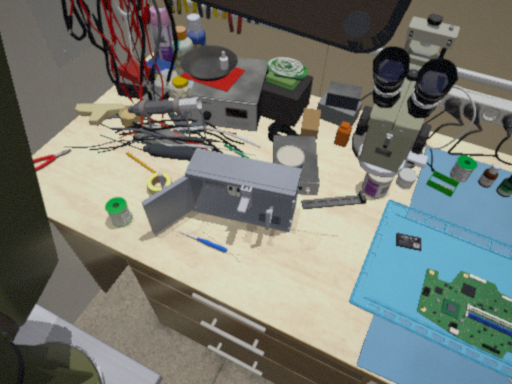

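The scene view is blocked by the arm. In the top view the cabinet spans about columns 150–300, rows 150–230, with the left door swung out at its left. I'll enlarge that part.

```bash
python3 - <<'E'
import cv2
f=cv2.imread("pics/top0.png")[140:250,140:310]
cv2.imwrite("pics/topc.png",cv2.resize(f,None,fx=4.7,fy=4.7,interpolation=cv2.INTER_CUBIC))
E
```

```text
(no output)
```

View pics/topc.png

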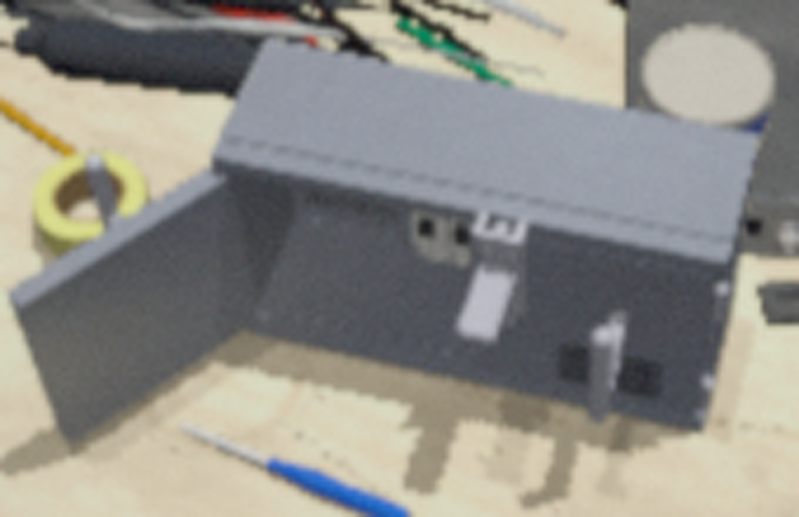

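The crop shows the right door closed. The tab tip is around crop (478,333), the top of the pull at (603,328), and the roof corners at (268,40), (760,135), (730,260) and (217,160).

```bash
cat > h.py <<'E'
import numpy as np
from rig import monitor, optics, robot
def ray(m,uv,z):
    W=np.array(m['world_to_cam']);R=W[:3,:3];c=-R.T@W[:3,3]
    d=R.T@np.array([(uv[0]-m['cx'])/m['fx'],-(uv[1]-m['cy'])/m['fy'],-1]);return c+d*(z-c[2])/d[2]
def proj(m,p):
    W=np.array(m['world_to_cam']);q=W[:3,:3]@p+W[:3,3];return np.array([m['cx']+m['fx']*q[0]/-q[2],m['cy']-m['fy']*q[1]/-q[2]])
def fit(L,P):
    L=np.array(L);P=np.array(P);a=L-L.mean(0);b=P-P.mean(0)
    th=np.arctan2((a[:,0]*b[:,1]-a[:,1]*b[:,0]).sum(),(a*b).sum());R=np.array([[np.cos(th),-np.sin(th)],[np.sin(th),np.cos(th)]])
    return th,R,P.mean(0)-R@L.mean(0)
E
python3 - <<'E'
from h import *
m=optics.camera_model("top")
pts={'BL':(268,40,.14),'BR':(760,135,.14),'FR':(730,260,.14),'FL':(217,160,.14),'tabtip':(478,336,.118),'pull':(603,328,.126)}
w={k:ray(m,(140+(u+.5)/4.7-.5,140+(v+.5)/4.7-.5),z) for k,(u,v,z) in pts.items()}
for k in w:print(k,w[k].round(4))
L={'tabtip':(-.095,-.019),'pull':(-.085,-.074),'FR':(-.045,-.12),'FL':(-.045,.12)}
th,R,t=fit([L[k] for k in L],[w[k][:2] for k in L]);print(np.degrees(th),t)
for k in L:print(k,(R.T@(w[k][:2]-t)).round(4),L[k])
for k in('BL','BR'):print(k,(R.T@(w[k][:2]-t)).round(4))
for n,l in {'tab':(-.085,-.019),'pull':(-.085,-.074),'hinge':(-.039,-.116)}.items():print(n,(R@l+t).round(4))
E
```

```text
BL [ 0.5629 -0.0035  0.14  ]
BR [ 0.6118 -0.2373  0.14  ]
FR [ 0.5385 -0.2528  0.14  ]
FL [ 0.4878 -0.0226  0.14  ]
tabtip [ 0.4675 -0.1657  0.118 ]
pull [ 0.4903 -0.2148  0.126 ]
12.349872317918516 [ 0.55697979 -0.12681986]
tabtip [-0.0958 -0.0188] (-0.095, -0.019)
pull [-0.084  -0.0717] (-0.085, -0.074)
FR [-0.045  -0.1191] (-0.045, -0.12)
FL [-0.0453  0.1167] (-0.045, 0.12)
BL [0.0322 0.1192]
BR [ 0.0299 -0.1197]
tab [ 0.478  -0.1636]
pull [ 0.4898 -0.2173]
hinge [ 0.5437 -0.2485]
```

Request:
apply_moves:
  increments:
    - [255, [30, 40, 0], 9]
    - [255, [30, 40, 0], 9]
    - [255, [30, 40, 0], 9]
    - [255, [30, 40, 0], 9]
    - [255, [30, 40, 0], 9]
    - [255, [30, 40, 0], 9]
    - [255, [30, 40, 0], 9]
    - [255, [30, 40, 0], 9]
  newtons: 30

```text
t: 1.1
tcp_pos: [0.408, -0.2547, 0.2311]
eef_rot: [-0.0, 0.716, 0.698, -0.0]
contact_force: [1.1, -0.5, 0.1]
finger_gap: -0.0001
grasp_force: 0.0
```

```bash
cat >> h.py <<'E'
def st():
    from scipy.spatial.transform import Rotation as Ro
    s=monitor.observe();q=s['eef_rot'];y=Ro.from_quat(q,scalar_first=True).as_matrix()[:,1]
    print(s['t'],'tcp',np.round(s['tcp_pos'],4),'yaw_y',np.degrees(np.arctan2(y[1],y[0])).round(1),'q',np.round(s['q'],2),'F',np.round(s['contact_force'],1),'gap',round(s['finger_gap'],4),round(s['grasp_force'],1))
E
python3 -c "from h import *;st()"
```

```text
1.1 tcp [ 0.408  -0.2547  0.2311] yaw_y -1.5 q [-0.56  0.09 -0.32  1.16 -0.    1.04] F [ 1.1 -0.5  0.1] gap -0.0001 0.0
```

Request:
apply_moves:
  increments:
    - [255, [35, 45, -10], 7]
    - [255, [35, 46, -30], 7]
    - [255, [0, 0, -30], 0]
    - [255, [0, 0, 0], 0]

```text
t: 1.6
tcp_pos: [0.4741, -0.1656, 0.1602]
eef_rot: [-0.003, 0.627, 0.779, -0.001]
contact_force: [-0.4, -0.4, 1.2]
finger_gap: -0.0002
grasp_force: 0.0
```

```bash
python3 - <<'E'
from h import *
import cv2
st()
a=[]
for n in("scene","top"):
    f=optics.grab_frame(n);m=optics.camera_model(n)
    u,v=proj(m,np.array([.478,-.1636,.118])).round().astype(int);print(n,u,v)
    f=f[:,:,::-1].copy();c=f[max(v-60,0):v+60,max(u-60,0):u+60];a.append(cv2.resize(c,(400,400),interpolation=cv2.INTER_CUBIC))
cv2.imwrite("pics/press.png",np.hstack(a))
E
```

```text
1.6 tcp [ 0.4741 -0.1656  0.1602] yaw_y 12.3 q [-0.34  0.18 -0.39  1.01 -0.    1.02] F [-0.4 -0.4  1.2] gap -0.0002 0.0
scene 291 195
top 243 207
```

View pics/press.png

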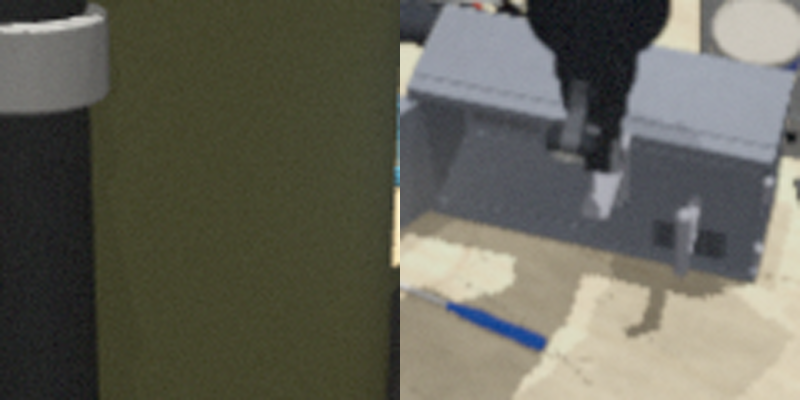

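The scene camera is still blocked. In the top view the fingers stand right above the bolt tab, so I'll press it down.

Request:
apply_moves:
  increments:
    - [255, [2, 1, -25], 0]
    - [255, [0, 0, -10], 0]
    - [255, [0, 0, -7], 0]
    - [255, [0, 0, -7], 0]
    - [255, [0, 0, -7], 0]
    - [255, [0, 0, -5], 0]
    - [255, [0, 0, -2], 0]
    - [255, [0, 0, 0], 0]

```text
t: 2.7
tcp_pos: [0.478, -0.1657, 0.0994]
eef_rot: [-0.0, 0.628, 0.778, 0.0]
contact_force: [-1.0, 0.0, -0.2]
finger_gap: -0.0004
grasp_force: 0.2
```

```bash
python3 -c "from h import *;st()"
```

```text
2.7 tcp [ 0.478  -0.1657  0.0994] yaw_y 12.2 q [-0.33  0.23 -0.47  0.87  0.    1.02] F [-1.   0.  -0.2] gap -0.0004 0.2
```

Request:
apply_moves:
  increments:
    - [255, [0, 0, -2], 0]
    - [255, [0, 0, -2], 0]

```text
t: 2.95
tcp_pos: [0.4782, -0.1655, 0.0974]
eef_rot: [0.0, 0.628, 0.778, 0.001]
contact_force: [-10.6, 4.2, 34.7]
finger_gap: -0.0003
grasp_force: 17.3
```

```bash
python3 - <<'E'
from h import *
import cv2
st()
f=optics.grab_frame("top")[:,:,::-1][150:270,185:305];g=optics.grab_frame("wrist")[:,:,::-1]
cv2.imwrite("pics/p2.png",np.hstack([cv2.resize(f,(384,384),interpolation=cv2.INTER_CUBIC),cv2.resize(g,(416,384))]))
E
```

```text
2.95 tcp [ 0.4782 -0.1655  0.0974] yaw_y 12.2 q [-0.33  0.24 -0.47  0.86  0.    1.02] F [-10.6   4.2  34.7] gap -0.0003 17.3
```

View pics/p2.png

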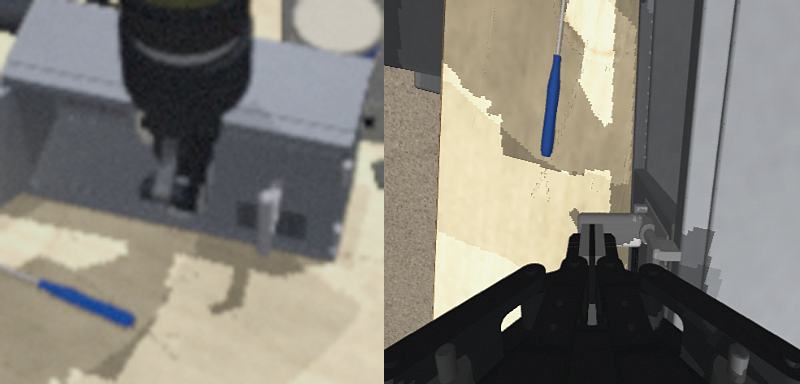

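The top and wrist views show the fingers on the tab. The 35 N reaction at z 0.097 means the bolt is on its lower stop. Next I'll lift and move over the pull.

Request:
apply_moves:
  increments:
    - [255, [0, 0, 20], 0]
    - [255, [0, 0, 35], 0]
    - [165, [4, -17, 0], 0]
    - [165, [4, -17, 0], 0]
    - [165, [4, -17, 0], 0]
    - [165, [0, 0, 0], 0]
    - [165, [0, 0, 0], 0]

```text
t: 3.92
tcp_pos: [0.4895, -0.2169, 0.1498]
eef_rot: [-0.001, 0.628, 0.778, -0.0]
contact_force: [-0.8, 0.2, -0.0]
finger_gap: 0.0306
grasp_force: 0.0
```

```bash
python3 - <<'E'
from h import *
import cv2
st()
f=optics.grab_frame("top")[:,:,::-1][150:270,185:305];g=optics.grab_frame("wrist")[:,:,::-1]
m=optics.camera_model("wrist");print(proj(m,np.array([.4898,-.2173,.126]))*[416/512,1]+[384,0])
cv2.imwrite("pics/p3.png",np.hstack([cv2.resize(f,(384,384),interpolation=cv2.INTER_CUBIC),cv2.resize(g,(416,384))]))
E
```

```text
3.925 tcp [ 0.4895 -0.2169  0.1498] yaw_y 12.2 q [-0.42  0.24 -0.33  1.    0.    0.94] F [-0.8  0.2 -0. ] gap 0.0306 0.0
[591.45025249 221.88503216]
```

View pics/p3.png

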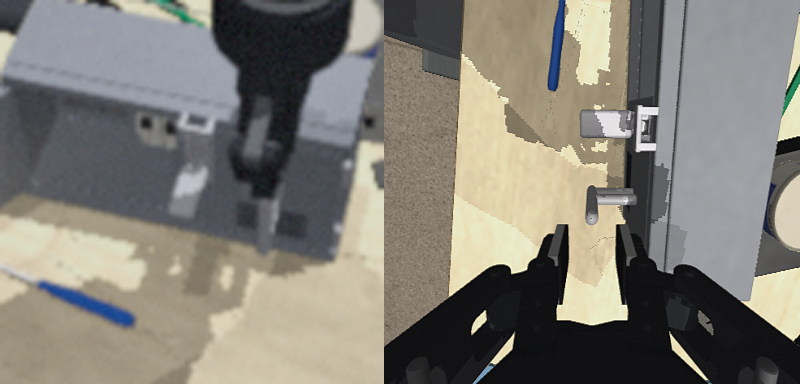

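The wrist view shows the tab lowered and the top of the pull bar at about (592,217), centred between the fingers. It sits roughly 2–3 mm to the left (+y) of the prediction. I'll go down and grip.

Request:
apply_moves:
  increments:
    - [165, [0, 2, -20], 0]
    - [165, [0, 0, -20], 0]
    - [165, [0, 0, -13], 0]
    - [165, [0, 0, 0], 0]
    - [255, [0, 0, 0], 0]
    - [255, [0, 0, 0], 0]
    - [255, [0, 0, 0], 0]
  newtons: 30

```text
t: 4.9
tcp_pos: [0.489, -0.2152, 0.0978]
eef_rot: [-0.0, 0.628, 0.778, -0.001]
contact_force: [-4.6, -0.7, 4.6]
finger_gap: 0.0087
grasp_force: 29.6
```

```bash
python3 - <<'E'
from h import *
st()
# arc waypoints for the pull, world mm, per 9 degrees
h=np.array([.5437,-.2485]);p=monitor.observe()['tcp_pos'][:2]-h
prev=p
for k in range(1,11):
    a=np.radians(9*k);c=np.array([np.cos(a)*p[0]-np.sin(a)*p[1],np.sin(a)*p[0]+np.cos(a)*p[1]])
    print(9*k,((c-prev)*1000).round(1),(c+h).round(3));prev=c
E
```

```text
4.9 tcp [ 0.489  -0.2152  0.0978] yaw_y 12.2 q [-0.41  0.29 -0.41  0.88 -0.    0.94] F [-4.6 -0.7  4.6] gap 0.0087 29.6
9 [-4.5 -9. ] [ 0.484 -0.224]
18 [-3.1 -9.6] [ 0.481 -0.234]
27 [-1.5 -9.9] [ 0.48  -0.244]
36 [  0.  -10.1] [ 0.48  -0.254]
45 [ 1.6 -9.9] [ 0.481 -0.264]
54 [ 3.1 -9.6] [ 0.485 -0.273]
63 [ 4.6 -8.9] [ 0.489 -0.282]
72 [ 5.9 -8.1] [ 0.495 -0.29 ]
81 [ 7.1 -7.1] [ 0.502 -0.297]
90 [ 8.2 -5.9] [ 0.51  -0.303]
```

Request:
apply_moves:
  increments:
    - [255, [-2.3, -4.5, 0], 4.5]
    - [255, [-2.2, -4.5, 0], 4.5]
    - [255, [-1.7, -4.8, 0], 4.5]
    - [255, [-1.4, -4.8, 0], 4.5]
    - [255, [-1, -5, 0], 4.5]
    - [255, [-0.5, -5, 0], 4.5]
    - [255, [0, 0, 0], 0]

```text
t: 5.78
tcp_pos: [0.4805, -0.2438, 0.0978]
eef_rot: [-0.0, 0.429, 0.903, -0.0]
contact_force: [-4.3, -0.1, 4.7]
finger_gap: 0.0088
grasp_force: 29.6
```

Request:
apply_moves:
  increments:
    - [255, [0, -10, 0], 9]
    - [255, [1.6, -10, 0], 9]
    - [255, [3, -9.6, 0], 9]
    - [255, [4.6, -9, 0], 9]
    - [255, [6, -8, 0], 9]
    - [255, [7, -7, 0], 9]
    - [255, [3.9, -3, 0], 4]
    - [255, [0, 0, 0], 0]

```text
t: 6.78
tcp_pos: [0.5089, -0.2988, 0.0978]
eef_rot: [0.002, -0.063, 0.998, 0.001]
contact_force: [1.8, 5.8, 2.7]
finger_gap: 0.0089
grasp_force: 29.5
```

```bash
python3 - <<'E'
from h import *
import cv2
st()
f=optics.grab_frame("top")[:,:,::-1][140:270,175:315];g=optics.grab_frame("wrist")[:,:,::-1]
cv2.imwrite("pics/p4.png",np.hstack([cv2.resize(f,(384,384),interpolation=cv2.INTER_CUBIC),cv2.resize(g,(416,384))]))
E
```

```text
6.775 tcp [ 0.5089 -0.2988  0.0978] yaw_y 97.2 q [-0.53  0.38 -0.27  0.92  0.   -0.66] F [1.8 5.8 2.7] gap 0.0089 29.5
```

View pics/p4.png

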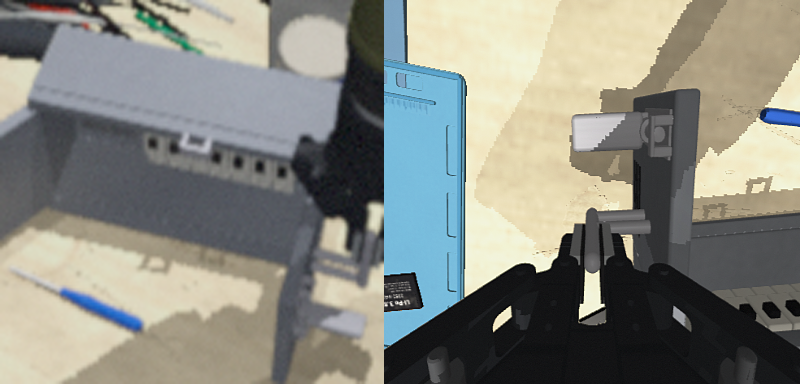

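The door is open about 85°, with the pull gripped and the bolt still down. I'll release and lift straight up.

Request:
apply_moves:
  increments:
    - [180, [0, 0, 0], 0]
    - [180, [0, 0, 0], 0]
    - [180, [0, 0, 0], 0]
    - [180, [0, 0, 15], 0]
    - [180, [0, 0, 25], 0]
    - [180, [0, 0, 40], 0]
    - [180, [0, 0, 40], 0]
    - [180, [0, 0, 0], 0]

```text
t: 7.88
tcp_pos: [0.5092, -0.3017, 0.2225]
eef_rot: [0.003, -0.063, 0.998, -0.002]
contact_force: [0.6, -0.2, 0.1]
finger_gap: 0.0253
grasp_force: 0.0
```

```bash
python3 - <<'E'
from h import *
import cv2
st()
f=optics.grab_frame("top")[:,:,::-1][140:270,175:315];g=optics.grab_frame("wrist")[:,:,::-1]
cv2.imwrite("pics/p5.png",np.hstack([cv2.resize(f,(384,384),interpolation=cv2.INTER_CUBIC),cv2.resize(g,(416,384))]))
E
```

```text
7.875 tcp [ 0.5092 -0.3017  0.2225] yaw_y 97.2 q [-0.53  0.29 -0.09  1.18 -0.   -0.66] F [ 0.6 -0.2  0.1] gap 0.0253 0.0
```

View pics/p5.png

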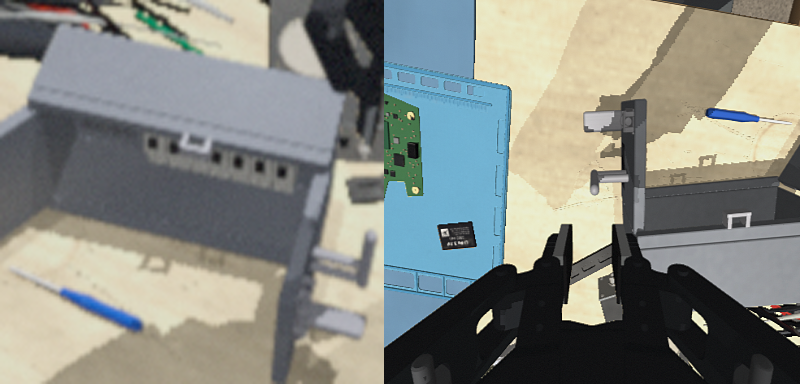

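The door stands square to the cabinet, the tab is down and the gripper is clear, so I'm handing it in.

```bash
python3 -c "from rig import robot;print(robot.job_done())"
```

```text
the job is handed in; nothing more can be done
None
```

I handed the job in at about 8 s: the bolt was pressed to its lower stop with the door shut, the right-hand door now stands about 85° open with the bolt still withdrawn, and the robot is clear of it; the judge's result was not shown.

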